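# Shut the stock box and lock its push-and-turn fastener

## Robot

A 7-joint arm with a two-finger parallel gripper is mounted at the origin on the work surface. World frame = base frame: x ahead of the robot, y to its left, z up, the work surface at z = 0. Lengths are in m, angles in rad, forces in N, time in s.
With the tool pointing down it reaches from about 0.4 to 0.85 m from the base axis. Payload 10.4 kg.
Tool frame: the origin (TCP) lies midway between the tips of the shut fingers; the grasp point (between the pads) lies 19 mm behind it; z points along the fingers, y is the line along which they close (so a half turn about z gives the same grasp; the last joint's range is limited). The gripper opens to 87 mm and grips with 3 to 60 N. Pads are 19 mm wide; open, the fingers measure 117 mm over their backs; the gripper's body (75 mm by 190 mm) begins 51 mm behind the grasp point.
Start: joints at [-1.319, 0.332, -0.065, 1.46, 0.022, 1.35, -0.088], TCP at [0.17, 0.602, 0.202] pointing down, gripper open.
Joint ranges: [-2.6, 2.6], [-0.5, 2.12], [-1.47, 1.34], [0.16, 2.42], [-1.27, 4.41], [0.06, 2.06], [-2.6, 2.6]. Speed limits (rad/s): [2.22, 2.22, 2.79, 2.79, 3.14, 3.14, 3.14].

## Interface

Orientations are given as a unit quaternion [x, y, z, w].
In Python, from bench import sensors, eyes, order gives the robot as it stands.
- The arm moves only by the tool arm_command, never from a script. Its argument "steps" is a list of rows, each an object with "rot": the turn, a rotation vector about the world's x, y, z in degrees, a list of three; "slide": the shift along the world's x, y, z in m, a list of three; "grip": the opening, from 0 (shut) to 1 (fully open). A call has exactly 8 rows; each row shifts and turns the commanded pose from where the row before left it; what a row does not reach is not made up. A row lasts 1/8 s, in which the tool goes at most 62.5 mm and 10.7 degrees, less where a joint would pass 70% of its speed; a pose out of reach is approached as far as the arm can. A call with a gripper value outside its range is refused whole. The fingers move at their own pace and stop on an object; "newtons" is the grip in N (left out, the last holds). Time passes only in rows, so rows that do not move let the fingers close, or fill a call up. It gives the time, the measured TCP pose, the force, the opening and the grip force at its end, in the units of the state.
- sensors.read_state(): the state, without advancing time (a new reading comes with each control period).
- eyes.camera(name): name is "side" or "top"; returns a dict with "pixels" (400x640x3 uint8, red, green, blue), "intrinsics" (3x3 intrinsics, pixels), "pose" (4x4, takes a point from camera to world coordinates). Camera axes: x right, y down, z forward; pixel columns grow to the right and rows downward; lengths in m; the calibration is good to about 2 mm. A picture is of the moment at which its call begins. There is no depth.
- order.close_job(): hands the job in; it is judged then, once.
Trained networks look in a picture, given as the dict that the camera call returned (one of the last four; its "shot" number tells which), for a name from the list of things; names that differ only in an ending like _2 or _b are one class to them, and where a whole thing is asked for, a point or a joint stands for the part that bears it (a point fixed in the world has none). Each returns a list of dicts, best first, with "conf" (0 to 1); they miss things now and then, are a little off and sometimes report something else, mostly with a low value. They report only what shows in the picture. A call takes as long as a camera call.
- eyes.look_for(name, picture): "bbox" ([left, top, right, bottom] in pixels, round what is visible of it).
The state is a dict: "time": time; "joint_positions": joint angles; "joint_vel": joint speeds; "joint_torque": joint torques, N m; "ee_pos": TCP position; "eef_rot": TCP orientation; "ft_force": force on the tool from outside, world axes, zero at the start; "torque": the same for the moment, N m; "width": finger opening in m; "grip_force": force on a finger pad.
Only numpy, scipy, OpenCV 4.12 (cv2) and the standard library are available. Lean on these libraries where they do the work, as an engineer would, in place of code of your own. Each camera call takes 0.05 s, during which the arm holds its last target. There are 200 camera calls.

## Task

Shut the lid of the grey stock box and lock it with the red T-handle: pressing lightly, turn the handle until you feel it drop into the hidden slot, push it fully in, turn it a quarter turn clockwise (seen from above) to its stop, and let go, so that it clicks into its catch and stays down. Do not push the cups, glass, tissue box or tub around.

Things in the scene. Friction and masses are not known exactly. Their poses are not given: they have to be found in the camera images.
- box: Grey open-topped metal stock box fixed to the table, 200 (x) by 250 (y) by 100 mm high; origin at the centre of its underside, z up; its -x side faces the robot roughly. The aluminium lid is hinged along the box's +x upper edge (100 mm along +x from the origin, 100 mm up, parallel to y).
- lid (a joint): Lid angle, rad: 0 = shut, flat on the box; grows as its front (-x) edge swings up and back; starts at 0.35 to 0.85. The lid is 206 by 256 mm, 8 mm thick (top face 108 mm above the table when shut), weighs 0.3 kg; its stiff friction hinge (0.65 N m) holds it where it is left; it is pushed shut from above with up to about 7 N at mid-length.
- lid_edge (a point): Point in the middle of the lid's front edge, on its top face, 200 mm from the hinge line. Frame turns with the lid.
- knob_grip (a point): Centre of the red T-handle's bar: 70 mm long (its x axis), 14 mm thick (y), 26 mm high (z, along the stem, away from the lid). Stem at the lid's centre, 100 mm from the hinge. Handle fully up: this point is 47 mm above the lid's top face (155 mm above the table with the lid shut); fully in: 26.5 mm. A steel collar 24 mm across stands 4.5 mm above the lid around the stem.
- knob (a joint): How far the handle is pushed in, m: 0 = up, 0.0205 = fully in; a spring lifts it, 3.4 N at 0 to 9 N fully in. Lid shut: at 0.003 the cross-bar meets a rigid slotted plate unless within about 0.17 rad of the slot, whose direction differs each time and is hidden by a black cover; it fits either way round, so half a turn of search finds it. Lined up, it goes on; past 0.017 it is below the plate.
- cups: Upright stack of white paper cups, 81 mm across, 144 mm high, beside the box on its +y side; origin at the centre of its underside. Light: leave alone.
- glass: Amber glass tumbler with drink sachets, 84 mm across, about 120 mm high, beside the box on its -y side; origin at the centre of its underside. Leave alone.
- tissues: Yellow and green tissue box, 230 by 115 by 75 mm high; origin at the centre of its underside. Leave alone.
- tub: White plastic wipes tub, 90 mm across, 190 mm high; origin at the centre of its underside. Leave alone.
- collar (a joint): Angle of the T-handle in the lid, rad: 0 = its bar points along the box's x, grows counter-clockwise seen from above. Starts anywhere and turns freely both ways (friction 0.03 N m) until it is in the slot. The stem carries under the lid a 40 by 6 mm cross-bar parallel to the handle's bar.
- lid_centre (a point): Middle of the lid's top face, on the handle's axis. How it locks: below the plate the handle turns only clockwise from above, 1.57 rad from the slot (up to 1.8 if entered askew) to a hard stop. Let go there (or within 0.2 rad), it springs up into a catch at about 0.014: locked. Let go over the slot, it springs up to 0; part-way round, it is trapped at 0.017: it can be regrasped, but is not locked.

How it is judged:
By the outcome, as a careful person would: the job done as asked, in the order asked, and still so for the second after the job is handed in, with the robot touching nothing.
It also fails if it takes over 72 s, if anything falls off the work surface, if the arm or the gripper's body presses on something with over 40 N, if the wrist force passes 120 N, or if a joint passes its speed limit or range.

## Working session

There is one attempt and no reset: what is moved stays moved. The work goes in short steps, Python scripts to look and compute and a tool call to move; the robot and the scene stay as the last step left them, time stands still between calls to the robot, and variables do not carry over. Pictures are saved under pics/ and viewed, at most 10 in all, crops included, and the job is handed in when it is done.

Besides the shell and the picture viewer there is one more tool, called after ">>>" as a command line: name --argument value ..., lists and objects as JSON in quotes. arm_command: Moves the arm, as the interface text tells. Its arguments: {"type":"object","properties":{"steps":{"type":"array","items":{"type":"object","properties":{"rot":{"type":"array","items":{"type":"number"}},"slide":{"type":"array","items":{"type":"number"}},"grip":{"type":"number"}}}},"newtons":{"type":"number"}},"required":["steps"]}

```bash
mkdir -p pics; cat > h.py <<'E'
import numpy as np,cv2
from bench import sensors,eyes,order
def ray(p,u,v):
    d=np.linalg.inv(p["intrinsics"])@[u,v,1.]; T=np.array(p["pose"]); return T[:3,3],T[:3,:3]@d
def at_z(p,u,v,z):
    o,d=ray(p,u,v); return o+d*(z-o[2])/d[2]
def proj(p,X):
    T=np.array(p["pose"]); c=(np.atleast_2d(X)-T[:3,3])@T[:3,:3]; q=c@np.array(p["intrinsics"]).T; return q[:,:2]/q[:,2:]
def tri(p,a,q,b):
    o1,d1=ray(p,*a);o2,d2=ray(q,*b)
    s=np.linalg.lstsq(np.c_[d1,-d2],o2-o1,rcond=None)[0]
    x,y=o1+s[0]*d1,o2+s[1]*d2; return (x+y)/2,np.linalg.norm(x-y)
E
cat > a.py <<'E'
from h import *
np.set_printoptions(precision=3,suppress=True)
for n in ("side","top"):
    p=eyes.camera(n); cv2.imwrite(f"pics/{n}0.png",p["pixels"][:,:,::-1])
    print(n,np.array(p["pose"]),p["intrinsics"][0][0])
    for k in ("box","lid","knob_grip","lid_edge","cups","glass","tissues","tub"):
        for r in eyes.look_for(k,p)[:2]: print(k,np.round(r["bbox"]),round(r["conf"],2))
s=sensors.read_state();print(s)
E
python3 a.py
```

```text
side [[ 0.566 -0.721  0.4   -0.05 ]
 [-0.824 -0.491  0.282 -0.437]
 [-0.007 -0.489 -0.872  1.424]
 [ 0.     0.     0.     1.   ]] 427.2743691940383
box [278. 151. 372. 243.] 0.81
lid [291. 152. 370. 212.] 0.66
knob_grip [286. 132. 305. 153.] 0.65
knob_grip [328. 161. 343. 177.] 0.5
lid_edge [287. 152. 366. 210.] 0.66
lid_edge [282. 150. 371. 241.] 0.27
cups [285. 132. 301. 157.] 0.91
glass [361. 223. 386. 253.] 0.84
tissues [185. 105. 249. 160.] 0.76
tissues [289. 153. 370. 208.] 0.42
tub [432. 240. 469. 285.] 0.65
top [[ 0.026 -0.977  0.211  0.251]
 [-1.    -0.025  0.008 -0.021]
 [-0.002 -0.211 -0.977  1.583]
 [ 0.     0.     0.     1.   ]] 520.0512606461299
box [272. 151. 371. 248.] 0.85
lid [272. 154. 374. 221.] 0.57
knob_grip [316. 169. 339. 184.] 0.75
lid_edge [270. 155. 376. 224.] 0.81
cups [238. 143. 274. 179.] 0.74
cups [272. 153. 376. 249.] 0.43
glass [385. 202. 409. 232.] 0.77
glass [270. 154. 374. 225.] 0.49
tissues [101. 170. 198. 221.] 0.85
tub [464. 179. 515. 216.] 0.93
{'time': 0.9, 'joint_positions': array([-1.319,  0.332, -0.065,  1.46 ,  0.022,  1.35 , -0.089]), 'joint_vel': array([ 0.001, -0.   , -0.001, -0.   , -0.001,  0.003, -0.001]), 'joint_torque': array([ -0.   , -62.304,   0.024, -39.01 ,  -0.061,   0.032,   0.   ]), 'ee_pos': array([0.17 , 0.602, 0.202]), 'eef_rot': array([0.137, 0.991, 0.   , 0.   ]), 'ft_force': array([0.123, 0.397, 0.057]), 'torque': array([-0.014,  0.007,  0.048]), 'grip_force': 0.0, 'width': 0.08666926855201341}
```

```bash
python3 - <<'E'
import cv2
t=cv2.imread("pics/top0.png")[125:275,220:420]; cv2.imwrite("pics/t1.png",cv2.resize(t,None,fx=4,fy=4,interpolation=cv2.INTER_CUBIC))
t=cv2.imread("pics/side0.png")[120:270,240:440]; cv2.imwrite("pics/s1.png",cv2.resize(t,None,fx=4,fy=4,interpolation=cv2.INTER_CUBIC))
E
```

```text
(no output)
```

View pics/t1.png

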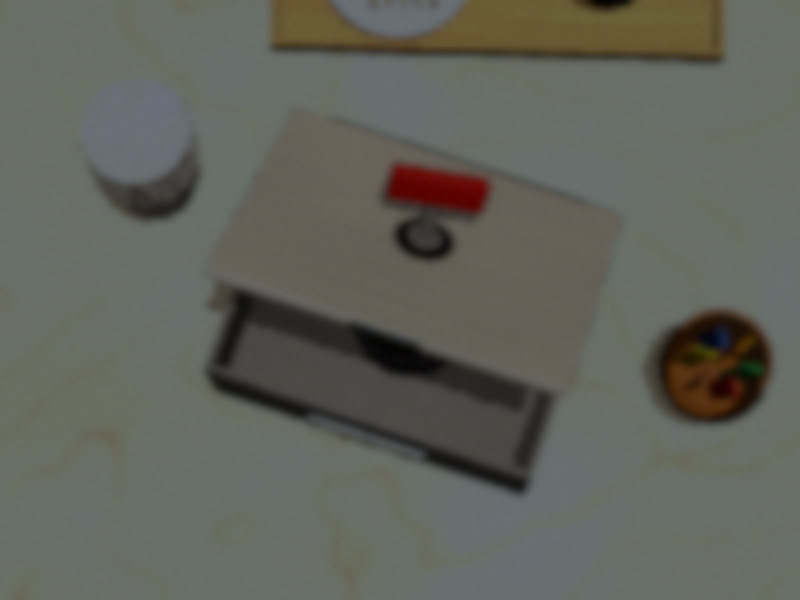

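View pics/s1.png

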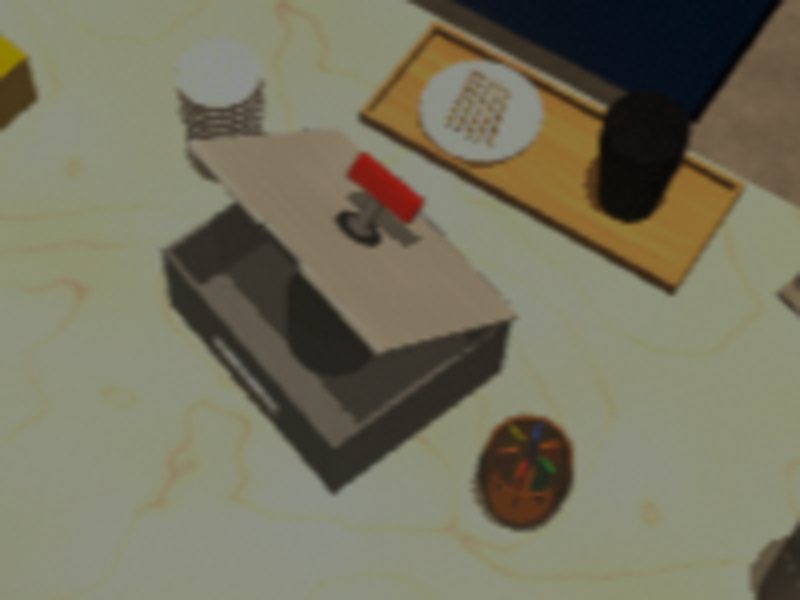

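```bash
cat > fit.py <<'E'
from h import *
from scipy.optimize import least_squares
np.set_printoptions(precision=3,suppress=True)
T=eyes.camera("top");S=eyes.camera("side")
t=lambda u,v:(u/4+220,v/4+125); s=lambda u,v:(u/4+240,v/4+120)
B=[((-.1,.125,.1),T,t(208,369)),((-.1,-.125,.1),T,t(528,478)),((-.1,-.125,.1),S,s(335,445)),((-.1,.125,.1),S,s(165,250)),((-.1,-.125,0),S,s(335,492))]
L=[((-.2,.128,.008),T,t(210,270)),((-.2,-.128,.008),T,t(568,386)),((.006,.128,.008),T,t(292,108)),((.006,-.128,.008),T,t(622,213)),
((-.2,.128,.008),S,s(190,145)),((-.2,-.128,.008),S,s(378,351)),((.006,-.128,.008),S,s(515,317)),((.006,.128,.008),S,s(340,130)),
((-.1,0,.055+.013),T,t(440,184)),((-.1,0,.068),S,s(385,182))]
def box(p,X):
    c,q=np.cos(p[2]),np.sin(p[2]);return np.array([p[0]+c*X[0]-q*X[1],p[1]+q*X[0]+c*X[1],X[2]])
def lid(p,X):
    c,q=np.cos(p[3]),np.sin(p[3]);x,y,z=X
    return box(p,(.1+c*x+q*z,y,.1-q*x+c*z))
def f(p):
    return np.concatenate([proj(P,box(p,X))[0]-m for X,P,m in B]+[proj(P,lid(p,X))[0]-m for X,P,m in L])
r=least_squares(f,[.6,0,-.2,.6],loss="soft_l1");p=r.x
print(p);print(f(p).reshape(-1,2).round(1).tolist())
print("edge",lid(p,(-.2,0,.008)),"knob",lid(p,(-.1,0,.055)),"shut knob",box(p,(0,0,.155)))
# bar direction from top view ends: left (392,186) right (488,196)
best=min(np.linspace(0,np.pi,181),key=lambda a:np.linalg.norm(np.cross(*[np.append(v,0)/np.linalg.norm(v) for v in [proj(T,lid(p,(-.1+.035*np.cos(a),.035*np.sin(a),.068)))[0]-proj(T,lid(p,(-.1-.035*np.cos(a),-.035*np.sin(a),.068)))[0],np.array([96,16.])]])[2]))
print("bar angle in box",best,"world",best+p[2])
for k,z in (("cups",.144),("glass",.12),("tub",.19),("tissues",.075)):
    for P in(T,S):
        b=eyes.look_for(k,P)[0]["bbox"];print(k,at_z(P,(b[0]+b[2])/2,(b[1]+b[3])/2,z/2))
E
python3 fit.py
```

```text
[ 0.576 -0.019 -0.301  0.643]
[[-1.4, 0.3], [0.7, 0.6], [-0.2, 0.9], [-0.9, -0.1], [-0.3, 0.6], [-1.7, 0.7], [-0.1, 1.9], [0.5, -0.6], [0.2, -0.2], [-0.1, -0.6], [1.0, 0.6], [1.9, -0.7], [0.2, -0.9], [-0.2, -1.4], [1.6, -1.0]]
edge [ 0.523 -0.003  0.226] knob [ 0.627 -0.035  0.204] shut knob [ 0.576 -0.019  0.155]
bar angle in box 1.8151424220741028 world 1.5141470857008024
cups [0.69  0.188 0.072]
cups [0.707 0.195 0.072]
glass [ 0.536 -0.241  0.06 ]
glass [ 0.541 -0.248  0.06 ]
tub [ 0.593 -0.506  0.095]
tub [ 0.588 -0.514  0.095]
tissues [0.593 0.513 0.038]Traceback (most recent call last):
  File "fit.py", line 25, in <module>
    b=eyes.look_for(k,P)[0]["bbox"];print(k,at_z(P,(b[0]+b[2])/2,(b[1]+b[3])/2,z/2))
      ~~~~~~~~~~~~~~~~~~^^^
IndexError: list index out of range
```

>>> arm_command --steps '[{"slide":[0,0,0.055],"grip":0},{"slide":[0.03,-0.04,0],"grip":0},{"slide":[0.03,-0.04,0],"grip":0},{"slide":[0.03,-0.04,0],"grip":0},{"slide":[0.03,-0.04,0],"grip":0},{"slide":[0.03,-0.04,0],"grip":0},{"slide":[0.03,-0.04,0],"grip":0},{"slide":[0.03,-0.04,0],"grip":0}]' --newtons 20

```text
schema error: expected keys rot, slide, grip
```

>>> arm_command --steps '[{"slide":[0.03,-0.05,0]},{"slide":[0.03,-0.05,0]},{"slide":[0.03,-0.05,0]},{"slide":[0.03,-0.05,0]},{"slide":[0.03,-0.05,0]},{"slide":[0.005,-0.05,0]},{"slide":[0,-0.028,0]},{"slide":[0,0,0]}]'

```text
schema error: expected keys rot, slide, grip
```

>>> arm_command --steps '[{"rot":[0,0,0],"slide":[0,0,0.055],"grip":0},{"rot":[0,0,0],"slide":[0.03,-0.04,0],"grip":0},{"rot":[0,0,0],"slide":[0.03,-0.04,0],"grip":0},{"rot":[0,0,0],"slide":[0.03,-0.04,0],"grip":0},{"rot":[0,0,0],"slide":[0.03,-0.04,0],"grip":0},{"rot":[0,0,0],"slide":[0.03,-0.04,0],"grip":0},{"rot":[0,0,0],"slide":[0.03,-0.04,0],"grip":0},{"rot":[0,0,0],"slide":[0.03,-0.04,0],"grip":0}]' --newtons 20

```text
time: 2.4
ee_pos: [0.3804, 0.3201, 0.2569]
eef_rot: [0.137, 0.991, 0.0, 0.0]
ft_force: [1.3, -0.0, -0.1]
width: 0.0152
grip_force: 0.0
```

>>> arm_command --steps '[{"rot":[0,0,0],"slide":[0.02,-0.045,0],"grip":0},{"rot":[0,0,0],"slide":[0.02,-0.045,0],"grip":0},{"rot":[0,0,0],"slide":[0.02,-0.045,0],"grip":0},{"rot":[0,0,0],"slide":[0.02,-0.045,0],"grip":0},{"rot":[0,0,0],"slide":[0.02,-0.045,0],"grip":0},{"rot":[0,0,0],"slide":[0.02,-0.045,0],"grip":0},{"rot":[0,0,0],"slide":[0.02,-0.045,0],"grip":0},{"rot":[0,0,0],"slide":[0.015,-0.01,0],"grip":0}]'

```text
time: 3.4
ee_pos: [0.5352, -0.0072, 0.2572]
eef_rot: [0.139, 0.99, -0.0, 0.001]
ft_force: [0.6, 0.7, 0.3]
width: 0.0002
grip_force: 0.0
```

>>> arm_command --steps '[{"rot":[0,0,0],"slide":[0,0,-0.03],"grip":0},{"rot":[0,0,0],"slide":[0,0,-0.01],"grip":0},{"rot":[0,0,0],"slide":[-0.004,0.001,-0.007],"grip":0},{"rot":[0,0,0],"slide":[-0.004,0.001,-0.007],"grip":0},{"rot":[0,0,0],"slide":[-0.004,0.001,-0.007],"grip":0},{"rot":[0,0,0],"slide":[-0.004,0.001,-0.007],"grip":0},{"rot":[0,0,0],"slide":[-0.004,0.001,-0.007],"grip":0},{"rot":[0,0,0],"slide":[-0.003,0.001,-0.007],"grip":0}]'

```text
time: 4.4
ee_pos: [0.5113, 0.0026, 0.1742]
eef_rot: [0.137, 0.991, -0.0, 0.0]
ft_force: [-0.4, 0.6, 1.9]
width: 0.0007
grip_force: 1.0
```

>>> arm_command --steps '[{"rot":[0,0,0],"slide":[-0.003,0.001,-0.01],"grip":0},{"rot":[0,0,0],"slide":[-0.003,0.001,-0.01],"grip":0},{"rot":[0,0,0],"slide":[-0.003,0.001,-0.01],"grip":0},{"rot":[0,0,0],"slide":[-0.003,0.001,-0.01],"grip":0},{"rot":[0,0,0],"slide":[-0.002,0.001,-0.01],"grip":0},{"rot":[0,0,0],"slide":[-0.002,0.001,-0.008],"grip":0},{"rot":[0,0,0],"slide":[-0.001,0,-0.005],"grip":0},{"rot":[0,0,0],"slide":[0,0,0],"grip":0}]'

```text
time: 5.4
ee_pos: [0.4943, 0.0087, 0.1113]
eef_rot: [0.137, 0.991, -0.0, -0.0]
ft_force: [0.1, 0.1, 0.8]
width: 0.001
grip_force: 0.0
```

>>> arm_command --steps '[{"rot":[0,0,0],"slide":[0,0,-0.001],"grip":0},{"rot":[0,0,0],"slide":[0,0,-0.001],"grip":0},{"rot":[0,0,0],"slide":[0,0,-0.001],"grip":0},{"rot":[0,0,0],"slide":[0,0,-0.001],"grip":0},{"rot":[0,0,0],"slide":[0,0,-0.001],"grip":0},{"rot":[0,0,0],"slide":[0,0,0],"grip":0},{"rot":[0,0,0],"slide":[0,0,0],"grip":0},{"rot":[0,0,0],"slide":[0,0,0],"grip":0}]'

```text
time: 6.4
ee_pos: [0.4946, 0.0085, 0.1067]
eef_rot: [0.137, 0.991, 0.0, 0.0]
ft_force: [-0.4, -0.3, -0.0]
width: 0.0005
grip_force: 0.0
```

```bash
python3 - <<'E'
from h import *
p=eyes.camera("side");t=p["pixels"][120:270,240:440,::-1]; a=cv2.resize(t,None,fx=4,fy=4,interpolation=cv2.INTER_CUBIC)
cv2.imwrite("pics/s2.png",cv2.convertScaleAbs(a,alpha=1.5))
E
```

```text
(no output)
```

View pics/s2.png

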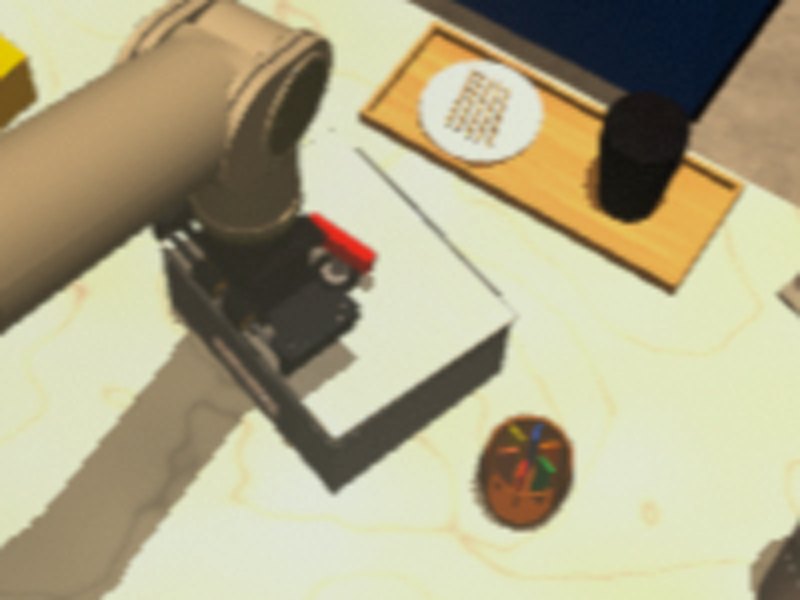

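>>> arm_command --steps '[{"rot":[0,0,0],"slide":[0,0,-0.001],"grip":0},{"rot":[0,0,0],"slide":[0,0,-0.001],"grip":0},{"rot":[0,0,0],"slide":[0,0,-0.001],"grip":0},{"rot":[0,0,0],"slide":[0,0,-0.001],"grip":0},{"rot":[0,0,0],"slide":[0,0,0],"grip":0},{"rot":[0,0,0],"slide":[0,0,0],"grip":0},{"rot":[0,0,0],"slide":[0,0,0],"grip":0},{"rot":[0,0,0],"slide":[0,0,0],"grip":0}]'

```text
time: 7.45
ee_pos: [0.4946, 0.0086, 0.1027]
eef_rot: [0.137, 0.991, 0.0, 0.0]
ft_force: [-0.4, 0.3, -0.1]
width: 0.0006
grip_force: 0.0
```

>>> arm_command --steps '[{"rot":[0,0,0],"slide":[0,0,0.02],"grip":0},{"rot":[0,0,0],"slide":[0,0,0.04],"grip":0},{"rot":[0,0,0],"slide":[0,0,0.06],"grip":0},{"rot":[0,0,0],"slide":[-0.03,0.05,0.02],"grip":0},{"rot":[0,0,0],"slide":[-0.03,0.05,0],"grip":0},{"rot":[0,0,0],"slide":[0,0.06,0],"grip":0},{"rot":[0,0,0],"slide":[0,0.06,0],"grip":0},{"rot":[0,0,0],"slide":[0,0.05,0],"grip":0}]'

```text
time: 8.45
ee_pos: [0.4341, 0.281, 0.2427]
eef_rot: [0.136, 0.991, 0.0, 0.0]
ft_force: [0.6, -0.9, 0.2]
width: 0.0006
grip_force: 0.0
```

```bash
python3 - <<'E'
from h import *
o=[]
for n,x,y in (("side",270,140),("top",262,145)):
    p=eyes.camera(n);o.append(cv2.resize(p["pixels"][y:y+125,x:x+133,::-1],(400,375),interpolation=cv2.INTER_CUBIC))
cv2.imwrite("pics/c3.png",cv2.convertScaleAbs(np.hstack(o),alpha=1.4))
E
```

```text
(no output)
```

View pics/c3.png

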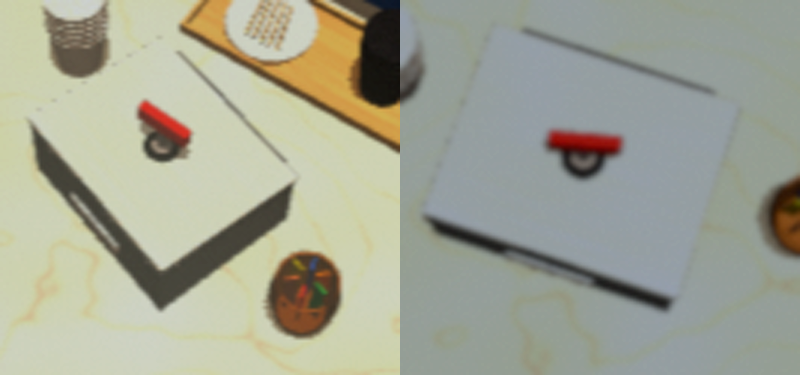

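```bash
cat > fit2.py <<'E'
from h import *
from scipy.optimize import least_squares
np.set_printoptions(precision=4,suppress=True)
T=eyes.camera("top");S=eyes.camera("side")
k=133/400
t=lambda u,v:(u*k+262,v/3+145); s=lambda u,v:(u*k+270,v/3+140)
B=[((-.1,.128,.108),T,t(24,214)),((-.1,-.128,.108),T,t(275,297)),((.106,-.128,.108),T,t(338,104)),((.106,.128,.108),T,t(92,25)),
((-.1,.128,.108),S,s(27,120)),((-.1,-.128,.108),S,s(162,270)),((.106,-.128,.108),S,s(297,178)),((-.1,-.125,0),S,s(162,310))]
def box(p,X):
    c,q=np.cos(p[2]),np.sin(p[2]);return np.array([p[0]+c*X[0]-q*X[1],p[1]+q*X[0]+c*X[1],X[2]])
f=lambda p:np.concatenate([proj(P,box(p,X))[0]-m for X,P,m in B])
r=least_squares(f,[.58,0,-.3]);p=r.x;print(p,f(p).reshape(-1,2).round(1).tolist())
# red blob of handle in both views, extents
for n,P,(x0,y0,x1,y1) in (("T",T,(300,165,360,215)),("S",S,(305,165,345,205))):
    im=P["pixels"].astype(int); m=(im[...,0]>1.8*im[...,1])&(im[...,0]>1.8*im[...,2])&(im[...,0]>50)
    m2=np.zeros_like(m);m2[y0:y1,x0:x1]=m[y0:y1,x0:x1]
    v,u=np.nonzero(m2);c=np.array([u.mean(),v.mean()]);w,V=np.linalg.eigh(np.cov(u,v))
    a,b=c+V[:,1]*1.7*w[1]**.5,c-V[:,1]*1.7*w[1]**.5
    A,Bb=at_z(P,*a,.165),at_z(P,*b,.165);d=A-Bb
    print(n,len(u),"centre@.165",(A+Bb)/2,"len",np.linalg.norm(d),"yaw deg",np.degrees(np.arctan2(d[1],d[0]))%180)
    print("pred handle px",proj(P,box(p,(0,0,.165))),c,"TCP px",proj(P,sensors.read_state()["ee_pos"]))
cv2.imwrite("pics/full4.png",cv2.convertScaleAbs(T["pixels"][:300,150:400,::-1],alpha=1.4)); 
E
python3 fit2.py
```

```text
[ 0.5759 -0.0178 -0.3008] [[-1.1, 0.5], [-0.1, 1.1], [0.6, -0.9], [-0.1, -1.4], [0.3, 0.5], [-0.1, 1.6], [0.9, -1.2], [-0.7, 0.1]]
T 120 centre@.165 [ 0.5824 -0.0201  0.165 ] len 0.06283322784457479 yaw deg 85.76569255570595
pred handle px [[322.0468 194.199 ]] [322.9    191.9333] TCP px [[206.6786 237.8301]]
S 99 centre@.165 [ 0.5806 -0.0187  0.165 ] len 0.06563504491798666 yaw deg 83.88797698031907
pred handle px [[323.3226 181.4471]] [324.3535 180.6162] TCP px [[226.0112 156.6711]]
```

```bash
python3 - <<'E'
from h import *
p=eyes.camera("side");s=sensors.read_state()["ee_pos"];u,v=proj(p,s)[0]
im=cv2.resize(p["pixels"][110:210,170:303,::-1],(798,600),interpolation=cv2.INTER_CUBIC)
im=cv2.convertScaleAbs(im,alpha=1.4);cv2.drawMarker(im,(int((u-170)*6),int((v-110)*6)),(255,0,255),0,12,1)
cv2.imwrite("pics/f5.png",im);print(u,v)
E
```

```text
226.3342141425985 156.6964186705043
```

View pics/f5.png

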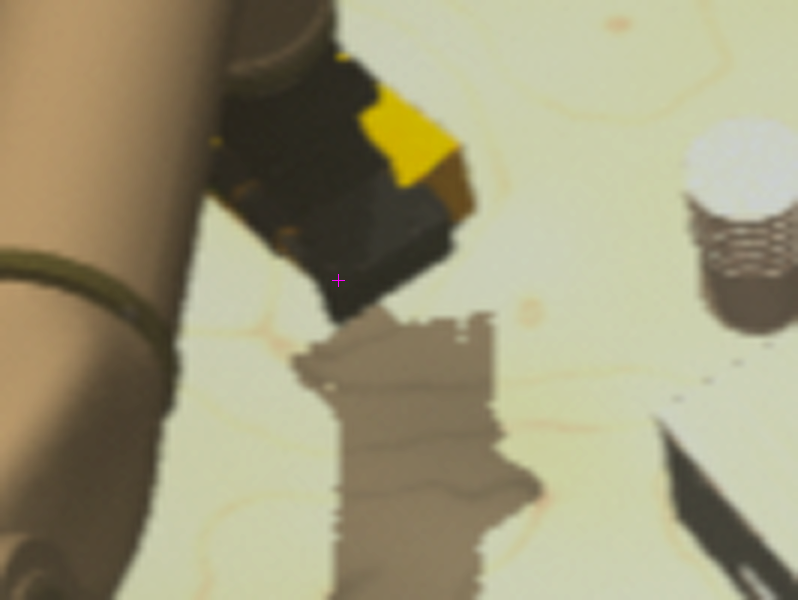

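>>> arm_command --steps '[{"rot":[0,0,0],"slide":[0.02,-0.05,0],"grip":0},{"rot":[0,0,0],"slide":[0.025,-0.05,0],"grip":0},{"rot":[0,0,0],"slide":[0.025,-0.05,0],"grip":0},{"rot":[0,0,0],"slide":[0.02,-0.05,0],"grip":0},{"rot":[0,0,0],"slide":[0.008,-0.024,-0.03],"grip":0},{"rot":[0,0,0],"slide":[0,0,-0.055],"grip":0},{"rot":[0,0,0],"slide":[0,0,-0.04],"grip":0},{"rot":[0,0,0],"slide":[0,0,-0.005],"grip":0}]'

```text
time: 9.7
ee_pos: [0.5307, 0.0528, 0.1109]
eef_rot: [0.138, 0.99, -0.001, -0.002]
ft_force: [-0.3, -0.2, 1.0]
width: 0.0004
grip_force: 0.0
```

>>> arm_command --steps '[{"rot":[0,0,0],"slide":[0,0,-0.001],"grip":0},{"rot":[0,0,0],"slide":[0,0,-0.001],"grip":0},{"rot":[0,0,0],"slide":[0,0,-0.001],"grip":0},{"rot":[0,0,0],"slide":[0,0,-0.001],"grip":0},{"rot":[0,0,0],"slide":[0,0,-0.001],"grip":0},{"rot":[0,0,0],"slide":[0,0,-0.001],"grip":0},{"rot":[0,0,0],"slide":[0,0,0],"grip":0},{"rot":[0,0,0],"slide":[0,0,0],"grip":0}]'

```text
time: 10.7
ee_pos: [0.5326, 0.0546, 0.1066]
eef_rot: [0.137, 0.991, -0.0, -0.0]
ft_force: [-0.5, -0.1, 0.3]
width: 0.0007
grip_force: 0.0
```

>>> arm_command --steps '[{"rot":[0,0,0],"slide":[0,0,-0.001],"grip":0},{"rot":[0,0,0],"slide":[0,0,-0.001],"grip":0},{"rot":[0,0,0],"slide":[0,0,-0.001],"grip":0},{"rot":[0,0,0],"slide":[0,0,-0.001],"grip":0},{"rot":[0,0,0],"slide":[0,0,-0.001],"grip":0},{"rot":[0,0,0],"slide":[0,0,-0.001],"grip":0},{"rot":[0,0,0],"slide":[0,0,0],"grip":0},{"rot":[0,0,0],"slide":[0,0,0],"grip":0}]'

```text
time: 11.7
ee_pos: [0.5326, 0.0546, 0.1007]
eef_rot: [0.137, 0.991, 0.0, 0.0]
ft_force: [1.3, -0.1, 0.1]
width: 0.0004
grip_force: 0.0
```

```bash
python3 - <<'E'
src=open('fit2.py').read().split('f=lambda')[0]
exec(src)
def lid(p,X):
    c,q=np.cos(p[3]),np.sin(p[3]);x,y,z=X[0]-.1,X[1],X[2]-.1
    return box(p,(.1+c*x+q*z,y,.1-q*x+c*z)) if X[2]>0 else box(p,X)
f=lambda p:np.concatenate([proj(P,lid(p,X))[0]-m for X,P,m in B+[((0,0,.166),T,(322.9,191.9)),((0,0,.164),S,(324.35,180.6))]])
r=least_squares(f,[.58,0,-.3,0]);p=r.x;print(p,f(p).reshape(-1,2).round(1).tolist())
E
python3 - <<'E'
import sys;sys.path.insert(0,'.')
from h import *
o=[]
for n,x,y in (("side",270,140),("top",262,145)):
    p=eyes.camera(n);o.append(cv2.resize(p["pixels"][y:y+125,x:x+133,::-1],(400,375),interpolation=cv2.INTER_CUBIC))
cv2.imwrite("pics/c6.png",cv2.convertScaleAbs(np.hstack(o),alpha=1.4))
E
```

```text
[ 0.5736 -0.0185 -0.2952  0.0719] [[-1.2, 0.3], [0.8, 0.7], [0.7, -0.6], [-0.1, -0.6], [-0.1, -0.9], [0.2, 0.3], [0.9, -0.9], [-0.7, 0.7], [-0.1, 0.8], [-0.1, -0.3]]
```

View pics/c6.png

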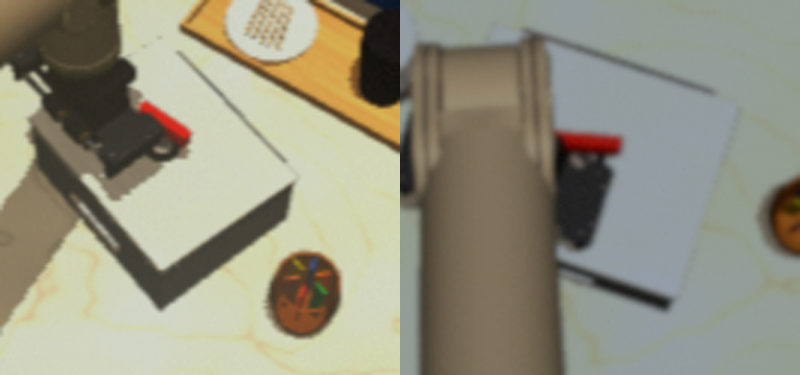

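>>> arm_command --steps '[{"rot":[0,0,0],"slide":[0,0,-0.0005],"grip":0},{"rot":[0,0,0],"slide":[0,0,-0.0005],"grip":0},{"rot":[0,0,0],"slide":[0,0,-0.0005],"grip":0},{"rot":[0,0,0],"slide":[0,0,-0.0005],"grip":0},{"rot":[0,0,0],"slide":[0,0,-0.0005],"grip":0},{"rot":[0,0,0],"slide":[0,0,-0.0005],"grip":0},{"rot":[0,0,0],"slide":[0,0,-0.0005],"grip":0},{"rot":[0,0,0],"slide":[0,0,-0.0005],"grip":0}]'

```text
time: 12.9
ee_pos: [0.5326, 0.0546, 0.0966]
eef_rot: [0.137, 0.991, 0.0, -0.0]
ft_force: [-1.4, -0.6, 1.0]
width: 0.0001
grip_force: 0.7
```

>>> arm_command --steps '[{"rot":[0,0,0],"slide":[0,0,-0.001],"grip":0},{"rot":[0,0,0],"slide":[0,0,-0.001],"grip":0},{"rot":[0,0,0],"slide":[0,0,-0.001],"grip":0},{"rot":[0,0,0],"slide":[0,0,-0.001],"grip":0},{"rot":[0,0,0],"slide":[0,0,-0.001],"grip":0},{"rot":[0,0,0],"slide":[0,0,-0.001],"grip":0},{"rot":[0,0,0],"slide":[0,0,-0.001],"grip":0},{"rot":[0,0,0],"slide":[0,0,-0.001],"grip":0}]'

```text
time: 13.9
ee_pos: [0.5326, 0.0546, 0.0886]
eef_rot: [0.137, 0.991, 0.0, -0.0]
ft_force: [-0.4, 0.7, 1.5]
width: 0.0001
grip_force: 0.7
```

>>> arm_command --steps '[{"rot":[0,0,0],"slide":[0,0,-0.0005],"grip":0},{"rot":[0,0,0],"slide":[0,0,-0.0005],"grip":0},{"rot":[0,0,0],"slide":[0,0,-0.0005],"grip":0},{"rot":[0,0,0],"slide":[0,0,-0.0005],"grip":0},{"rot":[0,0,0],"slide":[0,0,0],"grip":0},{"rot":[0,0,0],"slide":[0,0,0],"grip":0},{"rot":[0,0,0],"slide":[0,0,0],"grip":0},{"rot":[0,0,0],"slide":[0,0,0],"grip":0}]'

```text
time: 14.9
ee_pos: [0.5326, 0.0546, 0.0875]
eef_rot: [0.137, 0.991, 0.0, 0.0]
ft_force: [-6.4, -0.9, 10.8]
width: 0.0003
grip_force: 5.5
```

```bash
python3 - <<'E'
from h import *
o=[]
a=cv2.imread("pics/side0.png");b=cv2.imread("pics/top0.png")
ca,cb=eyes.camera("side"),eyes.camera("top")
X=np.array([.17,.602,.202])
for im,c in((a,ca),(b,cb)):
    u,v=proj(c,X)[0];print(u,v, [proj(c,X+[0,0,z])[0].round() for z in (.019,.07)])
p=ca
s=cv2.resize(p["pixels"][140:240,270:403,::-1],(532,400),interpolation=cv2.INTER_CUBIC)
q=np.zeros((400,268,3),np.uint8); u,v=map(int,proj(ca,X)[0]); x,y=max(0,u-30),max(0,v-50)
r=cv2.resize(a[y:y+90,x:x+60],(267,400),interpolation=cv2.INTER_CUBIC);cv2.drawMarker(r,(int((u-x)*4.45),int((v-y)*4.45)),(255,0,255),0,12,1)
cv2.imwrite("pics/c7.png",cv2.convertScaleAbs(np.hstack([s,r]),alpha=1.6))
E
```

```text
104.56323426598807 172.43786766038193 [array([102., 169.]), array([ 95., 161.])]
77.3680539668588 338.87132644096846 [array([ 74., 339.]), array([ 64., 340.])]
```

View pics/c7.png

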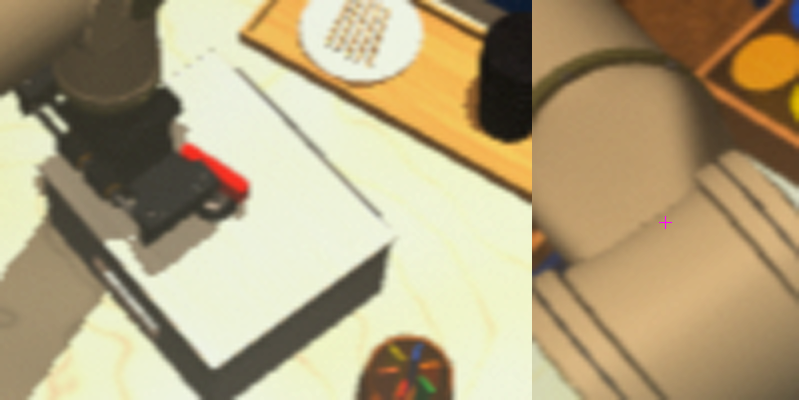

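>>> arm_command --steps '[{"rot":[0,0,0],"slide":[0,0,0.02],"grip":0},{"rot":[0,0,0],"slide":[0,0,0.05],"grip":0},{"rot":[0,0,0],"slide":[0,0,0.05],"grip":0},{"rot":[0,0,-10],"slide":[-0.02,0.05,0.02],"grip":1},{"rot":[0,0,-10],"slide":[-0.03,0.05,0],"grip":1},{"rot":[0,0,-10],"slide":[-0.03,0.05,0],"grip":1},{"rot":[0,0,-10],"slide":[-0.02,0.05,0],"grip":1},{"rot":[0,0,-10],"slide":[0,0.03,0],"grip":1}]'

```text
time: 16.0
ee_pos: [0.4387, 0.2746, 0.2255]
eef_rot: [0.524, 0.852, 0.001, -0.0]
ft_force: [0.6, 0.4, 0.0]
width: 0.0424
grip_force: 0.0
```

```bash
python3 - <<'E'
from h import *
o=[]
for n,x,y in (("side",270,140),("top",262,145)):
    p=eyes.camera(n);o.append(cv2.resize(p["pixels"][y:y+125,x:x+133,::-1],(400,375),interpolation=cv2.INTER_CUBIC))
cv2.imwrite("pics/c8.png",cv2.convertScaleAbs(np.hstack(o),alpha=1.4))
print(sensors.read_state()["joint_positions"].round(2))
E
```

```text
[-0.91  0.08  0.28  1.72 -0.02  1.35 -0.16]
```

View pics/c8.png

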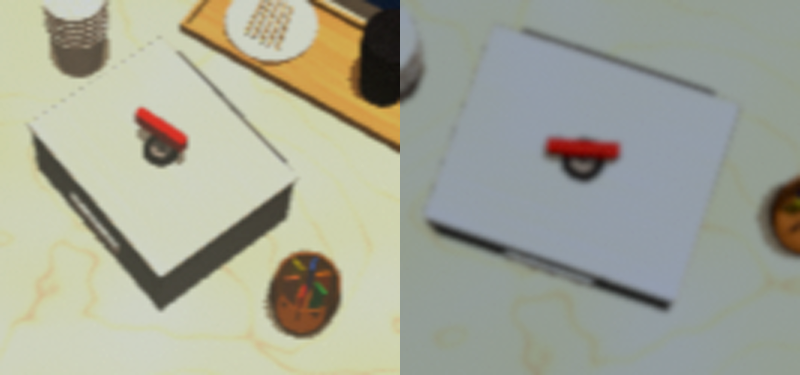

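```bash
sed -e 's/t(24,214)/t(26,220)/;s/t(275,297)/t(272,303)/;s/s(27,120)/s(29,125)/;s/s(162,270)/s(160,277)/' -e '/imwrite/d' fit2.py > fit3.py; python3 fit3.py
```

```text
[ 0.5727 -0.0185 -0.2975] [[-1.6, -0.3], [1.3, 0.1], [0.7, -0.0], [-0.1, -0.3], [-0.8, -0.3], [0.4, 0.1], [0.7, -0.6], [-0.9, 0.9]]
T 120 centre@.165 [ 0.5759 -0.0186  0.165 ] len 0.06387425408384892 yaw deg 86.39456688278425
pred handle px [[322.2526 195.2967]] [322.325  194.2083] TCP px [[210.975 236.556]]
S 84 centre@.165 [ 0.5732 -0.0203  0.165 ] len 0.06525833941574398 yaw deg 85.20261048677936
pred handle px [[322.9668 182.1875]] [323.5357 182.381 ] TCP px [[229.805  159.3262]]
```

>>> arm_command --steps '[{"rot":[0,0,-8],"slide":[0.02,-0.045,0],"grip":1},{"rot":[0,0,-8],"slide":[0.02,-0.045,0],"grip":1},{"rot":[0,0,-8],"slide":[0.02,-0.045,0],"grip":1},{"rot":[0,0,-5],"slide":[0.02,-0.045,0],"grip":1},{"rot":[0,0,0],"slide":[0.02,-0.045,0],"grip":1},{"rot":[0,0,0],"slide":[0.02,-0.045,0],"grip":1},{"rot":[0,0,0],"slide":[0.015,-0.023,0],"grip":1},{"rot":[0,0,0],"slide":[0,0,0],"grip":1}]'

```text
time: 17.2
ee_pos: [0.5754, -0.0251, 0.2253]
eef_rot: [0.721, 0.693, -0.0, 0.0]
ft_force: [0.1, -0.2, 0.2]
width: 0.0871
grip_force: 0.0
```

>>> arm_command --steps '[{"rot":[0,0,-2],"slide":[-0.0014,0.006,0],"grip":1},{"rot":[0,0,0],"slide":[0,0,-0.03],"grip":1},{"rot":[0,0,0],"slide":[0,0,-0.03],"grip":1},{"rot":[0,0,0],"slide":[0,0,-0.02],"grip":1},{"rot":[0,0,0],"slide":[0,0,-0.015],"grip":1},{"rot":[0,0,0],"slide":[0,0,-0.006],"grip":1},{"rot":[0,0,0],"slide":[0,0,-0.006],"grip":1},{"rot":[0,0,0],"slide":[0,0,0],"grip":1}]'

```text
time: 18.2
ee_pos: [0.5739, -0.0151, 0.1184]
eef_rot: [0.732, 0.681, 0.0, -0.0]
ft_force: [-0.0, -0.7, 0.1]
width: 0.087
grip_force: 0.0
```

>>> arm_command --steps '[{"rot":[0,0,0],"slide":[0,0,0],"grip":0},{"rot":[0,0,0],"slide":[0,0,0],"grip":0},{"rot":[0,0,0],"slide":[0,0,0],"grip":0},{"rot":[0,0,0],"slide":[0,0,0],"grip":0},{"rot":[0,0,0],"slide":[0,0,0],"grip":0},{"rot":[0,0,0],"slide":[0,0,0],"grip":0},{"rot":[0,0,0],"slide":[0,0,0],"grip":0},{"rot":[0,0,0],"slide":[0,0,0],"grip":0}]' --newtons 30

```text
time: 19.2
ee_pos: [0.5749, -0.0152, 0.1186]
eef_rot: [0.732, 0.681, 0.001, 0.001]
ft_force: [12.1, -0.6, -6.3]
width: 0.015
grip_force: 6.1
```

>>> arm_command --steps '[{"rot":[0,0,0],"slide":[0,0,0],"grip":0.5},{"rot":[0,0,0],"slide":[0,0,0],"grip":0.5},{"rot":[0,0,0],"slide":[0.0015,-0.004,0],"grip":0.5},{"rot":[0,0,0],"slide":[0,0,0],"grip":0},{"rot":[0,0,0],"slide":[0,0,0],"grip":0},{"rot":[0,0,0],"slide":[0,0,0],"grip":0},{"rot":[0,0,0],"slide":[0,0,0],"grip":0},{"rot":[0,0,0],"slide":[0,0,0],"grip":0}]'

```text
time: 20.2
ee_pos: [0.576, -0.0191, 0.1184]
eef_rot: [0.732, 0.681, 0.001, 0.0]
ft_force: [4.0, 0.3, -2.7]
width: 0.0138
grip_force: 30.0
```

>>> arm_command --steps '[{"rot":[0,0,0],"slide":[0.0004,0,-0.001],"grip":0},{"rot":[0,0,0],"slide":[0,0,-0.001],"grip":0},{"rot":[0,0,0],"slide":[0,0,-0.001],"grip":0},{"rot":[0,0,0],"slide":[0,0,-0.0005],"grip":0},{"rot":[0,0,0],"slide":[0,0,0],"grip":0},{"rot":[0,0,0],"slide":[0,0,0],"grip":0},{"rot":[0,0,0],"slide":[0,0,0],"grip":0},{"rot":[0,0,0],"slide":[0,0,0],"grip":0}]'

```text
time: 21.2
ee_pos: [0.5761, -0.0191, 0.1154]
eef_rot: [0.732, 0.681, 0.001, 0.0]
ft_force: [1.9, -1.1, 7.2]
width: 0.0138
grip_force: 30.0
```

>>> arm_command --steps '[{"rot":[0,0,2],"slide":[0,0,-0.0005],"grip":0},{"rot":[0,0,2.5],"slide":[0,0,0],"grip":0},{"rot":[0,0,2.5],"slide":[0,0,0],"grip":0},{"rot":[0,0,2.5],"slide":[0,0,0],"grip":0},{"rot":[0,0,2.5],"slide":[0,0,0],"grip":0},{"rot":[0,0,2.5],"slide":[0,0,0],"grip":0},{"rot":[0,0,2.5],"slide":[0,0,0],"grip":0},{"rot":[0,0,0],"slide":[0,0,0],"grip":0}]'

```text
time: 22.2
ee_pos: [0.5766, -0.0192, 0.1154]
eef_rot: [0.623, 0.782, 0.001, 0.001]
ft_force: [2.0, -0.7, 8.9]
width: 0.0134
grip_force: 30.0
```

>>> arm_command --steps '[{"rot":[0,0,2.5],"slide":[0,0,0],"grip":0},{"rot":[0,0,2.5],"slide":[0,0,0],"grip":0},{"rot":[0,0,2.5],"slide":[0,0,0],"grip":0},{"rot":[0,0,2.5],"slide":[0,0,0],"grip":0},{"rot":[0,0,2.5],"slide":[0,0,0],"grip":0},{"rot":[0,0,2.5],"slide":[0,0,0],"grip":0},{"rot":[0,0,2.5],"slide":[0,0,0],"grip":0},{"rot":[0,0,0],"slide":[0,0,0],"grip":0}]'

```text
time: 23.2
ee_pos: [0.5769, -0.0191, 0.1153]
eef_rot: [0.497, 0.868, 0.001, 0.001]
ft_force: [4.3, 0.6, 8.5]
width: 0.0138
grip_force: 30.0
```

>>> arm_command --steps '[{"rot":[0,0,2.5],"slide":[0,0,0],"grip":0},{"rot":[0,0,2.5],"slide":[0,0,0],"grip":0},{"rot":[0,0,2.5],"slide":[0,0,0],"grip":0},{"rot":[0,0,2.5],"slide":[0,0,0],"grip":0},{"rot":[0,0,2.5],"slide":[0,0,0],"grip":0},{"rot":[0,0,2.5],"slide":[0,0,0],"grip":0},{"rot":[0,0,2.5],"slide":[0,0,0],"grip":0},{"rot":[0,0,0],"slide":[0,0,0],"grip":0}]'

```text
time: 24.2
ee_pos: [0.5772, -0.0189, 0.1154]
eef_rot: [0.359, 0.933, 0.001, 0.001]
ft_force: [3.8, 0.1, 7.2]
width: 0.014
grip_force: 30.0
```

>>> arm_command --steps '[{"rot":[0,0,2.5],"slide":[0,0,-0.0002],"grip":0},{"rot":[0,0,2.5],"slide":[0,0,0],"grip":0},{"rot":[0,0,2.5],"slide":[0,0,0],"grip":0},{"rot":[0,0,2.5],"slide":[0,0,0],"grip":0},{"rot":[0,0,2.5],"slide":[0,0,0],"grip":0},{"rot":[0,0,2.5],"slide":[0,0,0],"grip":0},{"rot":[0,0,2.5],"slide":[0,0,0],"grip":0},{"rot":[0,0,0],"slide":[0,0,0],"grip":0}]'

```text
time: 25.2
ee_pos: [0.5775, -0.0186, 0.1154]
eef_rot: [0.212, 0.977, 0.001, 0.002]
ft_force: [5.6, 0.8, 6.3]
width: 0.0141
grip_force: 30.0
```

>>> arm_command --steps '[{"rot":[0,0,2.5],"slide":[0.0005,0,-0.0003],"grip":0},{"rot":[0,0,2.5],"slide":[0,0,0],"grip":0},{"rot":[0,0,2.5],"slide":[0,0,0],"grip":0},{"rot":[0,0,2.5],"slide":[0,0,0],"grip":0},{"rot":[0,0,2.5],"slide":[0,0,0],"grip":0},{"rot":[0,0,2.5],"slide":[0,0,0],"grip":0},{"rot":[0,0,2.5],"slide":[0,0,0],"grip":0},{"rot":[0,0,0],"slide":[0,0,0],"grip":0}]'

```text
time: 26.2
ee_pos: [0.5776, -0.0182, 0.1146]
eef_rot: [0.061, 0.998, 0.001, 0.001]
ft_force: [6.5, 2.3, 4.3]
width: 0.0136
grip_force: 30.0
```

>>> arm_command --steps '[{"rot":[0,0,0],"slide":[0,0,-0.0005],"grip":0},{"rot":[0,0,0],"slide":[0,0,-0.0005],"grip":0},{"rot":[0,0,0],"slide":[0,0,-0.0005],"grip":0},{"rot":[0,0,0],"slide":[0,0,0],"grip":0},{"rot":[0,0,0],"slide":[0,0,0],"grip":0},{"rot":[0,0,0],"slide":[0,0,0],"grip":0},{"rot":[0,0,0],"slide":[0,0,0],"grip":0},{"rot":[0,0,0],"slide":[0,0,0],"grip":0}]'

```text
time: 27.2
ee_pos: [0.5776, -0.0182, 0.1131]
eef_rot: [0.061, 0.998, 0.001, 0.001]
ft_force: [5.7, 2.4, 4.3]
width: 0.0134
grip_force: 30.0
```

```bash
python3 -c "
from h import *
s=sensors.read_state();print(s['torque'],s['ft_force'],s['joint_positions'],s['ee_pos'])"
```

```text
[ 0.40218385 -1.30604934  0.07133125] [5.68360119 2.35014455 4.27195898] [-0.33034082  0.29666465  0.33731151  1.72063435 -0.1079034   1.13968159
  1.48611411] [ 0.57763618 -0.01820201  0.11308378]
```

>>> arm_command --steps '[{"rot":[0,0,0],"slide":[0.0005,0.0003,-0.001],"grip":0},{"rot":[0,0,0],"slide":[0,0,-0.0015],"grip":0},{"rot":[0,0,0],"slide":[0,0,-0.0015],"grip":0},{"rot":[0,0,0],"slide":[0,0,-0.0015],"grip":0},{"rot":[0,0,0],"slide":[0,0,-0.0015],"grip":0},{"rot":[0,0,0],"slide":[0,0,-0.0015],"grip":0},{"rot":[0,0,0],"slide":[0,0,-0.0015],"grip":0},{"rot":[0,0,0],"slide":[0,0,0],"grip":0}]'

```text
time: 28.2
ee_pos: [0.5778, -0.0182, 0.103]
eef_rot: [0.062, 0.998, 0.001, 0.001]
ft_force: [4.1, 1.8, 7.1]
width: 0.014
grip_force: 30.0
```

>>> arm_command --steps '[{"rot":[0,0,0],"slide":[0,0,-0.001],"grip":0},{"rot":[0,0,0],"slide":[0,0,-0.001],"grip":0},{"rot":[0,0,0],"slide":[0,0,-0.001],"grip":0},{"rot":[0,0,0],"slide":[0,0,-0.001],"grip":0},{"rot":[0,0,0],"slide":[0,0,-0.001],"grip":0},{"rot":[0,0,0],"slide":[0,0,-0.0006],"grip":0},{"rot":[0,0,0],"slide":[0,0,0],"grip":0},{"rot":[0,0,0],"slide":[0,0,0],"grip":0}]'

```text
time: 29.2
ee_pos: [0.5778, -0.0181, 0.0978]
eef_rot: [0.062, 0.998, 0.001, 0.001]
ft_force: [2.8, 2.2, 9.9]
width: 0.0134
grip_force: 30.0
```

>>> arm_command --steps '[{"rot":[0,0,-5],"slide":[0,0,0],"grip":0},{"rot":[0,0,-5],"slide":[0,0,0],"grip":0},{"rot":[0,0,-5],"slide":[0,0,0],"grip":0},{"rot":[0,0,-5],"slide":[0,0,0],"grip":0},{"rot":[0,0,-5],"slide":[0,0,0],"grip":0},{"rot":[0,0,-5],"slide":[0,0,0],"grip":0},{"rot":[0,0,-5],"slide":[0,0,0],"grip":0},{"rot":[0,0,-5],"slide":[0,0,0],"grip":0}]'

```text
time: 30.2
ee_pos: [0.5774, -0.0189, 0.0977]
eef_rot: [0.401, 0.916, 0.001, 0.0]
ft_force: [1.1, 0.6, 11.9]
width: 0.0137
grip_force: 30.0
```

```bash
python3 -c "
from h import *
s=sensors.read_state();print(s['torque'],s['ft_force'],s['width'])"
```

```text
[-0.05804465 -0.10756216  0.03391513] [ 1.06611888  0.63964102 11.93028622] 0.013651705015354652
```

Turning freely (torque 0.03 N m). Continue.

>>> arm_command --steps '[{"rot":[0,0,-5],"slide":[0,0,0],"grip":0},{"rot":[0,0,-5],"slide":[0,0,0],"grip":0},{"rot":[0,0,-5],"slide":[0,0,0],"grip":0},{"rot":[0,0,-5],"slide":[0,0,0],"grip":0},{"rot":[0,0,-5],"slide":[0,0,0],"grip":0},{"rot":[0,0,-5],"slide":[0,0,0],"grip":0},{"rot":[0,0,-5],"slide":[0,0,0],"grip":0},{"rot":[0,0,0],"slide":[0,0,0],"grip":0}]'

```text
time: 31.2
ee_pos: [0.5767, -0.0192, 0.0977]
eef_rot: [0.657, 0.754, 0.0, -0.0]
ft_force: [-2.9, 0.3, 14.3]
width: 0.0138
grip_force: 30.0
```

```bash
python3 -c "
from h import *
s=sensors.read_state();print(s['torque'],s['ft_force'],s['width'])"
```

```text
[-0.24323835  0.75092697 -0.09605128] [-2.87638353  0.32086729 14.30147551] 0.013802035488432786
```

>>> arm_command --steps '[{"rot":[0,0,-2],"slide":[0,0,0],"grip":0},{"rot":[0,0,-2],"slide":[0,0,0],"grip":0},{"rot":[0,0,-2],"slide":[0,0,0],"grip":0},{"rot":[0,0,-2],"slide":[0,0,0],"grip":0},{"rot":[0,0,-2],"slide":[0,0,0],"grip":0},{"rot":[0,0,-2],"slide":[0,0,0],"grip":0},{"rot":[0,0,-2],"slide":[0,0,0],"grip":0},{"rot":[0,0,0],"slide":[0,0,0],"grip":0}]'

```text
time: 32.2
ee_pos: [0.5764, -0.0192, 0.0976]
eef_rot: [0.744, 0.668, 0.0, -0.0]
ft_force: [-3.4, -0.3, 14.6]
width: 0.0139
grip_force: 30.0
```

```bash
python3 -c "
from h import *
s=sensors.read_state();print(s['torque'],s['ft_force'],s['width'])"
```

```text
[-0.08702444  1.04238959  0.03233177] [-3.36762876 -0.31455188 14.61123541] 0.013889795403588912
```

>>> arm_command --steps '[{"rot":[0,0,-1.5],"slide":[0,0,0],"grip":0},{"rot":[0,0,-1.5],"slide":[0,0,0],"grip":0},{"rot":[0,0,-1.5],"slide":[0,0,0],"grip":0},{"rot":[0,0,-1.5],"slide":[0,0,0],"grip":0},{"rot":[0,0,-1.5],"slide":[0,0,0],"grip":0},{"rot":[0,0,-1.5],"slide":[0,0,0],"grip":0},{"rot":[0,0,-1],"slide":[0,0,0],"grip":0},{"rot":[0,0,0],"slide":[0,0,0],"grip":0}]'

```text
time: 33.2
ee_pos: [0.5764, -0.0189, 0.0976]
eef_rot: [0.799, 0.601, -0.0, -0.0]
ft_force: [-3.8, -1.0, 14.5]
width: 0.0144
grip_force: 30.0
```

```bash
python3 -c "
from h import *
s=sensors.read_state();print(s['torque'],s['ft_force'],s['width'])"
```

```text
[-0.10677573  0.90346645  0.73982977] [-3.83639327 -1.01616177 14.47567498] 0.014391590361691424
```

>>> arm_command --steps '[{"rot":[0,0,0],"slide":[0,0,0],"grip":1},{"rot":[0,0,0],"slide":[0,0,0],"grip":1},{"rot":[0,0,0],"slide":[0,0,0],"grip":1},{"rot":[0,0,0],"slide":[0,0,0],"grip":1},{"rot":[0,0,0],"slide":[0,0,0],"grip":1},{"rot":[0,0,0],"slide":[0,0,0],"grip":1},{"rot":[0,0,0],"slide":[0,0,0.005],"grip":1},{"rot":[0,0,0],"slide":[0,0,0.02],"grip":1}]'

```text
time: 34.2
ee_pos: [0.5761, -0.0188, 0.1214]
eef_rot: [0.799, 0.601, -0.001, -0.0]
ft_force: [-0.0, -0.2, 0.7]
width: 0.0839
grip_force: 0.0
```

>>> arm_command --steps '[{"rot":[0,0,0],"slide":[0,0,0.04],"grip":1},{"rot":[0,0,0],"slide":[0,0,0.05],"grip":1},{"rot":[0,0,0],"slide":[0,0,0.03],"grip":1},{"rot":[0,0,0],"slide":[-0.03,0.05,0],"grip":1},{"rot":[0,0,0],"slide":[-0.03,0.05,0],"grip":1},{"rot":[0,0,0],"slide":[-0.03,0.05,0],"grip":1},{"rot":[0,0,0],"slide":[-0.03,0.05,0],"grip":1},{"rot":[0,0,0],"slide":[-0.01,0.05,0],"grip":1}]'

```text
time: 35.2
ee_pos: [0.4454, 0.2328, 0.2427]
eef_rot: [0.799, 0.601, 0.001, -0.0]
ft_force: [1.3, 0.1, -0.7]
width: 0.0873
grip_force: 0.0
```

```bash
python3 - <<'E'
from h import *
o=[]
for n,x,y in (("side",270,140),("top",262,145)):
    p=eyes.camera(n);o.append(cv2.resize(p["pixels"][y:y+125,x:x+133,::-1],(400,375),interpolation=cv2.INTER_CUBIC))
cv2.imwrite("pics/c9.png",cv2.convertScaleAbs(np.hstack(o),alpha=1.4))
E
python3 fit3.py
```

```text
[ 0.5727 -0.0185 -0.2975] [[-1.6, -0.3], [1.3, 0.1], [0.7, -0.0], [-0.1, -0.3], [-0.8, -0.3], [0.4, 0.1], [0.7, -0.6], [-0.9, 0.9]]
T 121 centre@.165 [ 0.5734 -0.0187  0.165 ] len 0.059217718773376 yaw deg 78.96860494047615
pred handle px [[322.2526 195.2967]] [322.3471 195.0826] TCP px [[225.177  233.6437]]
S 80 centre@.165 [ 0.5668 -0.0224  0.165 ] len 0.06734097018133506 yaw deg 77.75385832257442
pred handle px [[322.9668 182.1875]] [322.9875 184.025 ] TCP px [[239.3209 160.8564]]
```

View pics/c9.png

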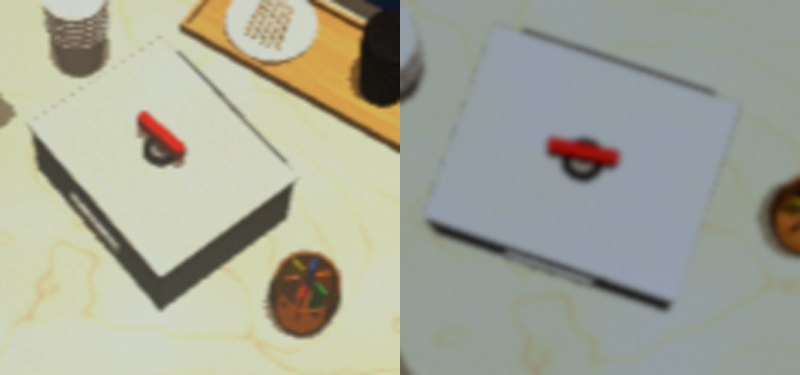

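```bash
python3 - <<'E'
from h import *
for n,up,now in (("top",(322.325,194.208),(322.347,195.083)),("side",(323.536,182.381),(322.988,184.025))):
    p=eyes.camera(n)
    a=proj(p,[.574,-.019,.158])[0]
    for d in (0,.01,.014,.017): print(n,d,(proj(p,[.574,-.019,.158-d])[0]-a).round(2))
    print("obs",np.subtract(now,up))
E
```

```text
top 0 [0. 0.]
top 0.01 [-0.02  0.78]
top 0.014 [-0.02  1.09]
top 0.017 [-0.03  1.32]
obs [0.022 0.875]
side 0 [0. 0.]
side 0.01 [-0.01  1.47]
side 0.014 [-0.01  2.06]
side 0.017 [-0.02  2.5 ]
obs [-0.548  1.644]
```

```bash
python3 -c "
from bench import order
print(order.close_job())"
```

```text
the job is handed in; nothing more can be done
None
```

I shut the lid, turned the red T-handle clockwise to its stop and let go. The final pictures show it staying down about 11 mm, closest to the 14 mm catch depth, so I take it as locked. I handed the job in at about 35 s without touching the cups, glass, tissue box or tub, and the verdict wasn't shown to me.

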